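Pack the analyser's reagent carrier

ROBOT

A 7-joint arm with a two-finger parallel gripper is mounted at the origin on the work surface. World frame = base frame: x ahead of the robot, y to its left, z up, the work surface at z = 0. Lengths are in mm, angles in rad, forces in N, time in s.
With the tool pointing down it reaches from about 400 to 850 mm from the base axis. Payload 4.4 kg.
Tool frame: the origin (TCP) lies on the mounting face of the last link; the fingertips stand 199 mm ahead of it and the grasp point (between the pads) lies 180 mm ahead of it; z points along the fingers, y is the direction in which the jaws open and shut (so a half turn about z gives the same grasp; the last joint's range is limited). The gripper opens to 94 mm and grips with 3 to 60 N. Pads are 16 mm wide; open, the fingers measure 119 mm over their backs; the gripper's body (75 mm by 177 mm) begins 78 mm behind the grasp point.
Start: joints at [-0.066, 0.628, 0.038, 1.517, -0.027, 0.996, -0.02], TCP at [650.012, 0.021, 404.678] pointing down, gripper open.
Joint ranges: [-3.06, 3.06], [-0.37, 2.12], [-1.25, 1.32], [0.18, 2.47], [-1.1, 4.24], [0.23, 1.98], [-2.94, 2.94]. Speed limits (rad/s): [2.57, 2.57, 3.14, 3.14, 3.14, 3.14, 3.14].

INTERFACE

Orientations are given as a 3x3 rotation matrix whose columns are the frame's x, y, z axes.
In Python, from plant import get_state, snapshot, close_job gives the robot as it stands. The module is installed in compiled form; this text tells all that it offers.
- The arm moves only by the shell command python3 -m pendant 'ROWS' [OPENING]. ROWS is JSON, a list of rows, each an object with "translation": the shift along the tool's x, y, z in mm, a list of three; "yaw": the turn about the tool's z in degrees. In form: [{"translation": [dx, dy, dz], "yaw": yaw}, ...]. A call has 1 to 5 rows; each row is the pose to reach, as a shift and turn from the pose commanded when the call began, along the tool's axes at that moment; what a row does not reach only later rows make up. A row lasts 1/8 s, in which the tool goes at most 62.5 mm and 10.7 degrees, less where a joint would pass 70% of its speed; a pose out of reach is approached as far as the arm can. A call with a gripper value outside its range is refused whole. OPENING is the opening, from 0 (shut) to 1 (fully open), set as the call begins (- or left out, the last holds). The fingers move at their own pace and stop on an object; the grip force is fixed at half the most. Time passes only in rows, so rows that repeat a pose let the fingers close. It gives the time, the measured TCP pose, the force and the opening at its end, in the units of the state.
- get_state(): the state, without advancing time (a new reading comes with each control period).
- snapshot(name): name is "scene" or "side" or "wrist"; returns a dict with "img" (384x512x3 uint8, blue, green, red), "camera_matrix" (3x3 intrinsics, pixels), "origin" and "attitude" of the camera in the world; the wrist camera has in their place "T_tool_cam" (4x4, takes a point from camera to tool coordinates, whose origin is the TCP and whose axes are the flange's). Camera axes: x right, y up, looking along -z (the intrinsics and any distortion apply to the point x, -y, -z); pixel columns grow to the right and rows downward; lengths in mm; the calibration is good to about 2 mm. A picture is of the moment at which its call begins: read the wrist's pose just before it. There is no depth.
- close_job(): hands the job in, once; it reports no verdict.
The state is a dict: "time_s": time; "q": joint angles; "qd": joint speeds; "joint_torque": joint torques, N m; "position": TCP position; "ee_rot": TCP orientation; "wrist_force": force on the tool from outside, world axes, zero at the start; "wrist_torque": the same for the moment, N m; "gripper_width": finger opening in mm.
Only numpy, scipy, OpenCV 4.12 (cv2) and the standard library are available. Lean on these libraries where they do the work, as an engineer would, in place of code of your own. Each camera call takes 0.05 s, during which the arm holds its last target. There are 200 camera calls.

TASK

Load the four reagent packs (blue, orange, green and yellow) into the dark blue carrier so that all four stand upright side by side, flat on its floor. It is a snug fit and they only all fit if you plan which pack goes where and which way round; lower them in gently rather than dropping them, and leave the bottle, tube rack and sharps box where they are.

Things in the scene. Friction and masses are not known exactly. Their poses are not given: they have to be found in the camera images.
- carrier: Dark blue open-topped rectangular carrier (shallow box) fixed to the bench. Outside 152 mm along its x, 182 mm along its y, 40 mm high; walls and floor 5 mm thick, so the inside is 142 mm (x) by 172 mm (y) and 35 mm deep. Origin: centre of its underside; z up. It stands anywhere near the middle of the bench, turned by up to about 20 degrees.
- pack_blue_mid (a point): Centre of the blue reagent pack, 44 mm above its underside (half-way up its 88 mm). A cream plastic box 100 mm (its x) by 50 mm (its y) and 55 mm high with blue labels; on the middle of its top stands its blue grip fin, 36 mm long along the pack's x, 16 mm thick along its y, from 55 to 88 mm above the underside. z up. Edges rounded by 5 mm. 0.13 to 0.25 kg. Pinch the fin across its thickness. It looks the same after a half turn.
- pack_orange_mid (a point): Centre of the orange reagent pack, 44 mm above its underside (half-way up its 88 mm). A cream plastic box 80 mm (its x) by 60 mm (its y) and 55 mm high with orange labels; on the middle of its top stands its orange grip fin, 36 mm long along the pack's x, 16 mm thick along its y, from 55 to 88 mm above the underside. z up. Edges rounded by 5 mm. 0.13 to 0.25 kg. Pinch the fin across its thickness. It looks the same after a half turn.
- pack_green_mid (a point): Centre of the green reagent pack, 44 mm above its underside (half-way up its 88 mm). A cream plastic box 90 mm (its x) by 50 mm (its y) and 55 mm high with green labels; on the middle of its top stands its green grip fin, 36 mm long along the pack's x, 16 mm thick along its y, from 55 to 88 mm above the underside. z up. Edges rounded by 5 mm. 0.13 to 0.25 kg. Pinch the fin across its thickness. It looks the same after a half turn.
- pack_yellow_mid (a point): Centre of the yellow reagent pack, 44 mm above its underside (half-way up its 88 mm). A cream plastic box 80 mm (its x) by 70 mm (its y) and 55 mm high with yellow labels; on the middle of its top stands its yellow grip fin, 36 mm long along the pack's x, 16 mm thick along its y, from 55 to 88 mm above the underside. z up. Edges rounded by 5 mm. 0.13 to 0.25 kg. Pinch the fin across its thickness. It looks the same after a half turn.
- bottle: Amber bottle with a white cap, 52 mm across, 115 mm high, beyond the carrier; a bystander. Origin: centre of its underside, z up.
- tube_rack: White rack of capped tubes, 50 by 130 mm, 80 mm high, beyond the carrier; a bystander. Origin: centre of its underside, z up.
- sharps_box: Yellow sharps box with a red disc on its lid, 108 by 118 mm, 122 mm high; a bystander. Origin: centre of its underside, z up.
Not all that is in view belongs to the job. What is shaped like the part that bears pack_yellow_mid but purple is not meant. What is shaped like the part that bears pack_orange_mid but turquoise is not meant.

How it is judged:
By the outcome, as a careful person would: the job done as asked, in the order asked, and still so for the second after the job is handed in, with the robot touching nothing.
It also fails if it takes over 72 s, if anything falls off the work surface, if the arm or the gripper's body presses on something with over 40 N, if the wrist force passes 120 N, or if a joint passes its speed limit or range.

## Working session

There is one attempt and no reset: what is moved stays moved. The work goes in short steps, Python scripts to look and compute and a shell command to move; the robot and the scene stay as the last step left them, time stands still between calls to the robot, and variables do not carry over. Pictures are saved under pics/ and viewed, about 8 in all and at most 12, crops included, and the job is handed in when it is done.

```bash
mkdir -p pics
python3 - <<'E'
from plant import *
import cv2,numpy as np
s=get_state();print(s)
for n in("scene","side","wrist"):
    d=snapshot(n);cv2.imwrite(f"pics/{n}0.png",d["img"])
    print(n,{k:np.round(v,3).tolist() for k,v in d.items() if k!="img"})
a=cv2.imread("pics/scene0.png");b=cv2.imread("pics/wrist0.png")
E
```

```text
{'time_s': 0.0, 'q': array([-0.06579677,  0.62929975,  0.03846064,  1.51835106, -0.02700123,
        0.99633655, -0.02000839]), 'qd': array([-0.00112885,  0.00039706,  0.0001563 , -0.00055221, -0.00083062,
        0.0009441 ,  0.00120403]), 'joint_torque': array([ 1.05774864e-04, -5.49729431e+01,  1.14371493e+00, -1.86633307e+01,
       -5.21096285e-02,  2.37884105e-02,  1.36332897e-04]), 'position': array([6.49701060e+02, 2.23058509e-02, 4.03789623e+02]), 'ee_rot': array([[ 2.69925572e-05,  9.99998240e-01, -1.87593196e-03],
       [ 9.99999999e-01, -2.70529829e-05, -3.21856200e-05],
       [-3.22363129e-05, -1.87593109e-03, -9.99998240e-01]]), 'wrist_force': array([ 0.4061402 , -0.00596137, -1.07707849]), 'wrist_torque': array([ 0.02651838,  0.02648279, -0.01629635]), 'gripper_width': 93.93096686540167}
scene {'camera_matrix': [[478.392, 0.0, 254.464], [0.0, 478.392, 179.268], [0.0, 0.0, 1.0]], 'origin': [1067.649, -337.968, 1104.954], 'attitude': [[0.532, -0.729, 0.43], [0.847, 0.453, -0.28], [0.009, 0.513, 0.858]]}
side {'camera_matrix': [[470.199, 0.0, 259.592], [0.0, 470.199, 183.869], [0.0, 0.0, 1.0]], 'origin': [179.93, 818.444, 932.821], 'attitude': [[-0.915, 0.274, -0.297], [-0.403, -0.647, 0.647], [-0.015, 0.711, 0.703]]}
wrist {'camera_matrix': [[309.882, 0.0, 256.568], [0.0, 309.882, 190.989], [0.0, 0.0, 1.0]], 'T_tool_cam': [[-0.001, 0.972, 0.237, 69.062], [1.0, 0.0, 0.001, -0.049], [0.001, 0.237, -0.972, 20.316], [0.0, 0.0, 0.0, 1.0]]}
```

View pics/scene0.png

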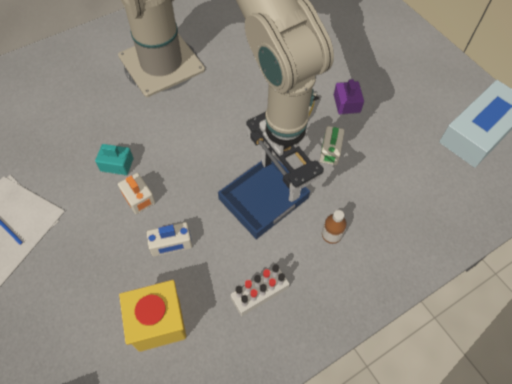

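View pics/wrist0.png

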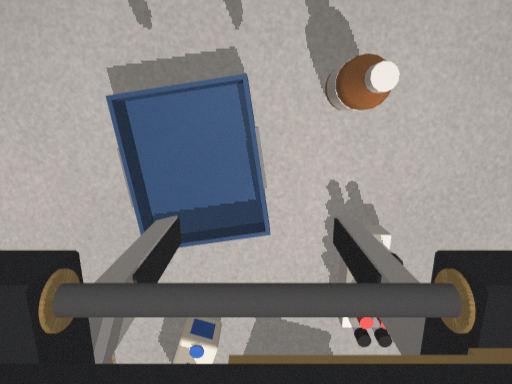

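The scene view shows the carrier at about (263,195), blue pack at (168,238), orange at (136,193) and green at (333,145). The decoys are turquoise at (114,159) and purple at (348,98). The yellow pack isn't visible, so the arm may be hiding it. The wrist view shows the carrier's rim corners at about (108,97), (247,75), (270,235) and (145,248).

View pics/side0.png

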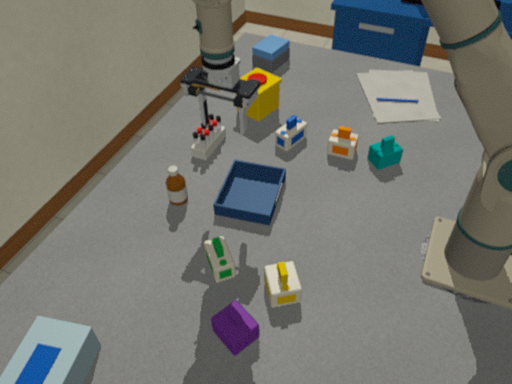

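The side view shows all four packs standing: blue at (291,133), orange (343,142), green (219,258) and yellow (283,285). Next I'll fit the carrier in the wrist view and get rough pack positions from the side view.

```bash
cat > h.py <<'E'
import cv2,numpy as np
from scipy.optimize import minimize
from plant import *
def cam(name,save=None):
    s=get_state();d=snapshot(name)
    if save: cv2.imwrite(f"pics/{save}.png",d["img"])
    if name=="wrist":
        R=s["ee_rot"];T=d["T_tool_cam"];d["attitude"]=R@T[:3,:3];d["origin"]=s["position"]+R@T[:3,3]
    return d
def proj(d,P):
    c=(np.atleast_2d(P)-d["origin"])@d["attitude"]; K=d["camera_matrix"]
    return np.c_[K[0,2]+K[0,0]*c[:,0]/-c[:,2],K[1,2]+K[1,1]*c[:,1]/c[:,2]]
def ray(d,u,v,z):
    K=d["camera_matrix"];r=d["attitude"]@np.array([(u-K[0,2])/K[0,0],-(v-K[1,2])/K[1,1],-1])
    return d["origin"]+r*(z-d["origin"][2])/r[2]
def box(p,a,b,z0,z1):
    c,s=np.cos(p[2]),np.sin(p[2])
    return np.array([[p[0]+c*x-s*y,p[1]+s*x+c*y,z] for x in(-a/2,a/2) for y in(-b/2,b/2) for z in(z0,z1)])
def sil(d,boxes):
    m=np.zeros(d["img"].shape[:2],np.uint8)
    for B in boxes:
        q=np.zeros_like(m);cv2.fillConvexPoly(q,np.round(cv2.convexHull(proj(d,B).astype(np.float32))*16).astype(np.int32),1,cv2.LINE_AA,4);m|=q
    return m
def fit(d,mask,model,x0,roi):
    f=lambda p:1-np.sum((sil(d,model(p))*mask)[roi]>0)/max(1,np.sum((sil(d,model(p))|mask)[roi]>0))
    best=None
    for y in x0[2]:
        r=minimize(f,[x0[0],x0[1],y],method="Nelder-Mead",options=dict(initial_simplex=np.array([x0[0],x0[1],y])+np.array([[0,0,0],[12,0,0],[0,12,0],[0,0,.15]])))
        r=minimize(f,r.x,method="Nelder-Mead",options=dict(initial_simplex=r.x+np.array([[-1,-1,0],[3,0,0],[0,3,0],[0,0,.05]])))
        if best is None or r.fun<best.fun: best=r
    return best.x,best.fun
HUE=dict(blue=(105,125),orange=(5,18),green=(50,80),yellow=(21,32))
SZ=dict(blue=(100,50),orange=(80,60),green=(90,50),yellow=(80,70))
def hsv(d): return cv2.cvtColor(d["img"],cv2.COLOR_BGR2HSV)
E
python3 - <<'E'
from h import *
d=cam("side");h=hsv(d)
for c,(u,v) in dict(blue=(291,124),orange=(345,130),green=(217,243),yellow=(283,272)).items():
    print(c,np.round(ray(d,u,v,88)),h[v,u],h[v+14,u+8])
w=cam("wrist");h=hsv(w)
print(h[150,180],h[90,175],h[238,220],h[300,300][:],h[20,250])
m=((h[...,0]>100)&(h[...,0]<122)&(h[...,1]>120)).astype(np.uint8)
m[250:]=0
n,l,st,_=cv2.connectedComponentsWithStats(m);k=1+st[1:,4].argmax();m=(l==k).astype(np.uint8);print(st[k])
roi=np.s_[:212]
for d_,m_,r_ in((w,m,roi),):
    p,f=fit(d_,m_,lambda p:[box(p,152,182,0,40)],(580,90,(-.3,0,.3)),r_);print(np.round(p,3),f)
h=hsv(d);ms=((h[...,0]>100)&(h[...,0]<122)&(h[...,1]>120)).astype(np.uint8);n,l,st,_=cv2.connectedComponentsWithStats(ms);ms=(l==l[195,250]).astype(np.uint8)
print(np.round(fit(d,ms,lambda p:[box(p,152,182,0,40)],(*p[:2],(p[2],)),np.s_[:])[0],3))
E
```

```text
blue [ 553. -224.   88.] [105 255 102] [108 189 101]
orange [ 399. -257.   88.] [ 18 255 180] [ 26  31 204]
green [549. 253.  88.] [ 69 237  99] [ 20  41 136]
yellow [382. 268.  88.] [ 27 255 208] [ 23  28 208]
[107 127 122] [110 121  93] [108 121 112] [15 13 79] [ 15  14 177]
[  107    75   158   162 14398]
[5.75181e+02 9.58200e+00 1.43000e-01] 0.24066553863508178
[638.372 514.443  -4.302]
```

Run:
```python
from h import *
d=cam("side");w=cam("wrist")
for u,v in((108,97),(247,75),(270,235),(145,248)): print(np.round(ray(w,u,v,40),1))
for n,x,roi in(("w",w,np.s_[:212]),("s",d,np.s_[:])):
    h=hsv(x);m=((h[...,0]>98)&(h[...,0]<125)&(h[...,1]>90)).astype(np.uint8)
    l=cv2.connectedComponentsWithStats(m)[1];m=(l==l[(150,180) if n=="w" else (190,250)]).astype(np.uint8)
    p,f=fit(x,m,lambda p:[box(p,152,182,0,40)],(575,80,(-.2,.15,.3)),roi);print(n,np.round(p,3),round(f,3),m.sum())
```

```text
[491.3  88.2  40. ]
[639.4 110.2  40. ]
[665.3 -68.5  40. ]
[515.8 -85.1  40. ]
w [5.76405e+02 9.95500e+00 1.44000e-01] 0.014 20465
s [5.78383e+02 9.63700e+00 1.79000e-01] 0.087 3187
```

```bash
cat > look.py <<'E'
import sys
from h import *
def delta(s,x,y,z,ax):   # ax: world angle the tool x axis must have, mod pi
    R=s["ee_rot"];t=R.T@(np.array([x,y,z])-s["position"])
    cur=np.arctan2(R[1,0],R[0,0]);d=np.degrees(cur-ax);d=(d+90)%180-90   # tool z down
    return np.round(t,1).tolist(),round(d,1)
CAR=(576.5,10,.144);SLOT=dict(orange=(-27,-52,0),blue=(-42,32,90),green=(42,-37,90),yellow=(27,47,0))
if __name__=="__main__":
    c=sys.argv[1]
    if sys.argv[2]=="pick":
        d=cam("wrist",sys.argv[5]);s=get_state();h=hsv(d).astype(int);a,b=SZ[c]
        lo,hi=HUE[c];H,S,V=h[...,0],h[...,1],h[...,2]
        m=(((H>=lo)&(H<=hi)&(S>110))|((V>188)&(S>18)&(H>10)&(H<40))|((S>24)&(H>14)&(H<40)&(V>90))).astype(np.uint8)
        m[285:]=0
        m=cv2.morphologyEx(m,cv2.MORPH_OPEN,np.ones((3,3)));m=cv2.morphologyEx(m,cv2.MORPH_CLOSE,np.ones((7,7)))
        x0,y0=float(sys.argv[3]),float(sys.argv[4]);u,v=proj(d,[x0,y0,40])[0]
        n,l,st,ce=cv2.connectedComponentsWithStats(m);k=1+max(range(n-1),key=lambda i:st[i+1,4]-20*np.hypot(*(ce[i+1]-(u,v))));m=(l==k).astype(np.uint8)
        mod=lambda p:[box(p,a-2,b-2,0,55),box(p,36,16,55,88)]
        g=ray(d,*ce[k],40)
        p,f=fit(d,m,mod,(g[0],g[1],np.arange(-1.4,1.6,.4)),np.s_[:285])
        cs,_=cv2.findContours(m,0,1);q=d["img"].copy();cv2.drawContours(q,cs,-1,(255,0,255),1)
        for B in mod(p): cv2.polylines(q,[cv2.convexHull(proj(d,B).astype(np.int32))],True,(0,255,255),1)
        cv2.imwrite(f"pics/{sys.argv[5]}f.png",q)
        print("pack",np.round(p,3),"misfit",round(f,3),"area",m.sum(),"t",s["time_s"])
        print("grasp delta",delta(s,p[0],p[1],257,p[2]))
    else:
        s=get_state();x,y,w=SLOT[c];C,S_=np.cos(CAR[2]),np.sin(CAR[2])
        X=CAR[0]+C*x-S_*y;Y=CAR[1]+S_*x+C*y
        print("slot",round(X,1),round(Y,1),delta(s,X,Y,float(sys.argv[3]),CAR[2]+np.radians(w)),np.round(s["position"],1),s["gripper_width"],s["time_s"])
E
python3 -m pendant '[{"translation":[240,-100,0],"yaw":0},{"translation":[240,-100,0],"yaw":0},{"translation":[240,-100,0],"yaw":0},{"translation":[240,-100,0],"yaw":0},{"translation":[240,-100,0],"yaw":0}]' 1
python3 -m pendant '[{"translation":[0,0,0],"yaw":0},{"translation":[0,0,0],"yaw":0}]'
python3 look.py green pick 549 253 g1
```

```text
time_s: 0.98
position: [547.4, 245.7, 404.8]
ee_rot: [[-0.009, 1.0, -0.001], [1.0, 0.009, 0.003], [0.003, -0.001, -1.0]]
wrist_force: [0.5, -0.6, -0.1]
gripper_width: 93.9
time_s: 1.23
position: [551.1, 237.8, 404.7]
ee_rot: [[0.003, 1.0, 0.001], [1.0, -0.003, -0.001], [-0.001, 0.001, -1.0]]
wrist_force: [-0.6, -0.4, -0.3]
gripper_width: 94.5
pack [547.084 252.304  -0.807] misfit 0.041 area 3745 t 1.275
grasp delta ([14.8, -4.1, 147.7], np.float64(-44.0))
```

View pics/g1f.png

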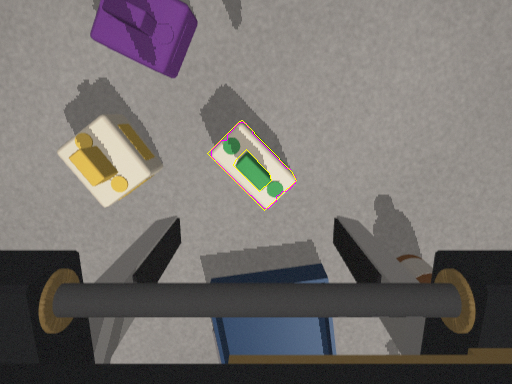

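The green pack fits well, with its fin at about (253,170) and the outline on its edges. Yellow is at about (105,160), standing, and purple is at (145,35). I'll grasp green.

```bash
python3 -m pendant '[{"translation":[15,-4,40],"yaw":-44},{"translation":[15,-4,70],"yaw":-44},{"translation":[15,-4,70],"yaw":-44},{"translation":[15,-4,70],"yaw":-44},{"translation":[15,-4,70],"yaw":-44}]' >/dev/null
python3 -m pendant '[{"translation":[0,0,40],"yaw":0},{"translation":[0,0,78],"yaw":0},{"translation":[0,0,78],"yaw":0}]'
python3 -m pendant '[{"translation":[0,0,0],"yaw":0},{"translation":[0,0,0],"yaw":0},{"translation":[0,0,0],"yaw":0},{"translation":[0,0,0],"yaw":0}]' 0
python3 -m pendant '[{"translation":[0,0,-50],"yaw":0},{"translation":[0,0,-65],"yaw":0},{"translation":[0,0,-65],"yaw":0}]'
python3 look.py green place 330
```

```text
time_s: 2.28
position: [545.4, 253.6, 254.4]
ee_rot: [[-0.692, 0.722, -0.005], [0.722, 0.692, -0.003], [0.001, -0.006, -1.0]]
wrist_force: [-0.1, 1.1, -0.0]
gripper_width: 93.9
time_s: 2.78
position: [546.2, 255.1, 257.4]
ee_rot: [[-0.695, 0.719, 0.001], [0.719, 0.695, 0.001], [-0.0, 0.001, -1.0]]
wrist_force: [-0.4, -0.0, -0.1]
gripper_width: 57.2
time_s: 3.15
position: [546.3, 255.1, 322.8]
ee_rot: [[-0.695, 0.719, 0.002], [0.719, 0.695, 0.001], [-0.001, 0.002, -1.0]]
wrist_force: [-0.2, 0.1, -0.4]
gripper_width: 27.0
slot 623.4 -20.6 ([-251.9, -136.0, -7.3], np.float64(35.7)) [546.3 255.1 322.8] 27.00969572894478 3.15
```

The fingers close slowly, so I lifted before they gripped. I'll open slightly, go back down and close for longer, correcting a 2–3 mm offset at the same time.

```bash
python3 -m pendant '[{"translation":[-2.6,-1.3,0],"yaw":0},{"translation":[-2.6,-1.3,30],"yaw":0},{"translation":[-2.6,-1.3,65],"yaw":0},{"translation":[-2.6,-1.3,65],"yaw":0},{"translation":[-2.6,-1.3,65],"yaw":0}]' 0.5
python3 -m pendant '[{"translation":[0,0,0],"yaw":0},{"translation":[0,0,0],"yaw":0},{"translation":[0,0,0],"yaw":0},{"translation":[0,0,0],"yaw":0},{"translation":[0,0,0],"yaw":0}]' 0 >/dev/null
python3 -m pendant '[{"translation":[0,0,0],"yaw":0},{"translation":[0,0,0],"yaw":0}]' 0
python3 look.py green place 330
```

```text
time_s: 3.78
position: [546.4, 251.8, 255.3]
ee_rot: [[-0.695, 0.719, -0.002], [0.719, 0.695, -0.001], [0.001, -0.003, -1.0]]
wrist_force: [-0.4, 0.0, 0.3]
gripper_width: 47.3
time_s: 4.65
position: [546.9, 252.2, 256.7]
ee_rot: [[-0.695, 0.719, 0.0], [0.719, 0.695, 0.0], [-0.0, 0.0, -1.0]]
wrist_force: [1.1, 0.3, 0.3]
gripper_width: 15.6
slot 623.4 -20.6 ([-249.4, -134.5, -73.3], np.float64(35.7)) [546.9 252.2 256.7] 15.611298358816944 4.65
```

```bash
python3 -m pendant '[{"translation":[0,0,-40],"yaw":0},{"translation":[0,0,-73],"yaw":0},{"translation":[-35,-19,-73],"yaw":5},{"translation":[-80,-43,-73],"yaw":12},{"translation":[-125,-67,-73],"yaw":20}]' >/dev/null
python3 look.py green place 330
python3 -m pendant '[{"translation":[0,0,0],"yaw":0}]'
python3 look.py green place 330
```

```text
slot 623.4 -20.6 ([-138.9, -19.9, -0.4], np.float64(15.5)) [585.6 114.5 329.6] 15.664868326273004 5.275
time_s: 5.4
position: [586.5, 110.0, 329.4]
ee_rot: [[-0.399, 0.917, 0.0], [0.917, 0.399, -0.004], [-0.004, -0.002, -1.0]]
wrist_force: [0.9, 0.5, -1.9]
gripper_width: 15.9
slot 623.4 -20.6 ([-134.5, -18.3, -0.1], np.float64(15.2)) [586.5 110.  329.4] 15.86916206910439 5.4
```

```bash
python3 -m pendant '[{"translation":[-45,-6,0],"yaw":5},{"translation":[-90,-12,0],"yaw":11},{"translation":[-134,-18,0],"yaw":15.5},{"translation":[-134,-18,0],"yaw":15.5},{"translation":[-134,-18,0],"yaw":15.5}]' >/dev/null
python3 -m pendant '[{"translation":[0,0,0],"yaw":0},{"translation":[0,0,0],"yaw":0}]' >/dev/null
python3 look.py green place 265
python3 - <<'E'
from h import *
cam("wrist","g2")
E
```

```text
slot 623.4 -20.6 ([-8.1, -1.3, 64.7], np.float64(0.4)) [623.4 -12.5 329.7] 16.174092277699213 6.275
```

View pics/g2.png

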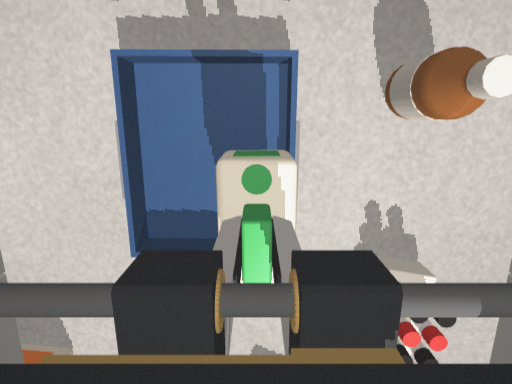

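The pack hangs square to the carrier, near its lower-right corner, with the fin at about (258,240). I'll correct the 8 mm along its length and lower.

```bash
python3 -m pendant '[{"translation":[-8,-1.3,0],"yaw":0},{"translation":[-8,-1.3,0],"yaw":0},{"translation":[-8,-1.3,20],"yaw":0},{"translation":[-8,-1.3,42],"yaw":0},{"translation":[-8,-1.3,60],"yaw":0}]'
python3 -m pendant '[{"translation":[0,0,0],"yaw":0},{"translation":[0,0,3],"yaw":0},{"translation":[0,0,6],"yaw":0},{"translation":[0,0,7],"yaw":0},{"translation":[0,0,7],"yaw":0}]'
python3 look.py green place 262
```

```text
time_s: 6.95
position: [623.4, -22.2, 268.8]
ee_rot: [[-0.147, 0.989, -0.0], [0.989, 0.147, 0.0], [0.0, -0.0, -1.0]]
wrist_force: [0.2, -0.0, -2.0]
gripper_width: 16.1
time_s: 7.58
position: [623.5, -22.0, 262.8]
ee_rot: [[-0.148, 0.989, 0.0], [0.989, 0.148, 0.0], [-0.0, 0.0, -1.0]]
wrist_force: [0.2, -1.1, -1.0]
gripper_width: 16.3
slot 623.4 -20.6 ([1.5, 0.1, 0.8], np.float64(0.3)) [623.5 -22.  262.8] 16.2998478022049 7.575
```

```bash
python3 -m pendant '[{"translation":[0,0,1.2],"yaw":0},{"translation":[0,0,1.2],"yaw":0}]'
python3 -m pendant '[{"translation":[0,0,1],"yaw":0},{"translation":[0,0,1],"yaw":0},{"translation":[0,0,1],"yaw":0},{"translation":[0,0,1],"yaw":0}]' 0.42
python3 -m pendant '[{"translation":[0,0,-20],"yaw":0},{"translation":[0,0,-60],"yaw":0},{"translation":[0,0,-110],"yaw":0},{"translation":[0,0,-135],"yaw":0}]'
python3 -c "
from look import *
print(delta(get_state(),388,262,405,1.57))"
```

```text
time_s: 7.82
position: [623.7, -22.0, 261.7]
ee_rot: [[-0.148, 0.989, 0.001], [0.989, 0.148, 0.0], [-0.0, 0.001, -1.0]]
wrist_force: [0.9, -0.5, 0.6]
gripper_width: 15.9
time_s: 8.32
position: [623.5, -22.1, 260.5]
ee_rot: [[-0.148, 0.989, 0.0], [0.989, 0.148, 0.0], [0.0, 0.0, -1.0]]
wrist_force: [0.2, -0.3, -0.4]
gripper_width: 39.1
time_s: 8.82
position: [624.0, -22.1, 398.4]
ee_rot: [[-0.148, 0.989, 0.004], [0.989, 0.148, 0.0], [-0.001, 0.004, -1.0]]
wrist_force: [0.8, -1.2, -0.1]
gripper_width: 39.3
([315.8, -191.4, -7.5], np.float64(8.5))
```

```bash
python3 -m pendant '[{"translation":[316,-191,-7],"yaw":8},{"translation":[316,-191,-7],"yaw":8},{"translation":[316,-191,-7],"yaw":8},{"translation":[316,-191,-7],"yaw":8},{"translation":[316,-191,-7],"yaw":8}]' >/dev/null
python3 -c "
from look import *
print(delta(get_state(),388,262,405,1.57))"
```

```text
([42.4, -34.3, -3.3], np.float64(0.5))
```

```bash
python3 -m pendant '[{"translation":[42,-34,0],"yaw":0},{"translation":[42,-34,0],"yaw":0},{"translation":[42,-34,0],"yaw":0},{"translation":[42,-34,0],"yaw":0},{"translation":[42,-34,0],"yaw":0}]' 0.75 
python3 look.py yellow pick 382 268 y1
```

```text
time_s: 10.07
position: [390.6, 259.2, 401.4]
ee_rot: [[-0.006, 1.0, 0.0], [1.0, 0.006, -0.0], [-0.0, 0.0, -1.0]]
wrist_force: [-1.2, -0.7, 0.6]
gripper_width: 70.3
pack [385.656 258.806   2.183] misfit 0.02 area 4844 t 10.125
grasp delta ([-0.5, -4.8, 144.3], np.float64(-34.7))
```

View pics/y1f.png

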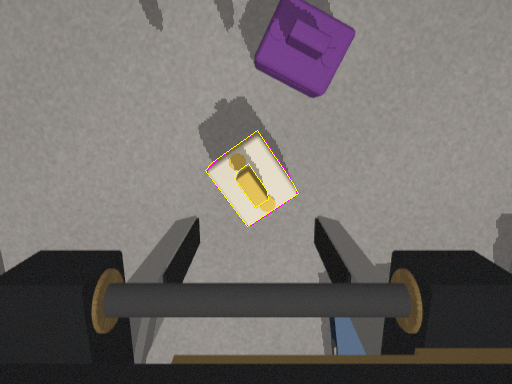

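Yellow is fitted well, with its fin at about (252,187). I'll grasp it with the same procedure.

```bash
python3 -m pendant '[{"translation":[-0.5,-4.8,30],"yaw":-34.7},{"translation":[-0.5,-4.8,70],"yaw":-34.7},{"translation":[-0.5,-4.8,70],"yaw":-34.7},{"translation":[-0.5,-4.8,70],"yaw":-34.7},{"translation":[-0.5,-4.8,70],"yaw":-34.7}]' 0.5 >/dev/null
python3 -c "
from look import *
s=get_state();print(delta(s,385.7,258.8,257,2.183),s['gripper_width'],s['q'])"
```

```text
([-0.7, -0.2, 74.7], np.float64(-0.1)) 46.95127864167962 [-0.5268417   0.48671758 -0.17674134  2.09204502  0.15209701  0.57359143
 -0.20030063]
```

```bash
python3 -m pendant '[{"translation":[-0.5,0,40],"yaw":0},{"translation":[-0.5,0,74.5],"yaw":0},{"translation":[-0.5,0,74.5],"yaw":0},{"translation":[-0.5,0,74.5],"yaw":0}]'
python3 -m pendant '[{"translation":[0,0,0],"yaw":0},{"translation":[0,0,0],"yaw":0},{"translation":[0,0,0],"yaw":0},{"translation":[0,0,0],"yaw":0},{"translation":[0,0,0],"yaw":0}]' 0 >/dev/null
python3 -m pendant '[{"translation":[0,0,0],"yaw":0}]' 0
python3 -m pendant '[{"translation":[0,0,-40],"yaw":0},{"translation":[0,0,-75],"yaw":0},{"translation":[0,0,-75],"yaw":0}]'
python3 look.py yellow place 332
```

```text
time_s: 11.25
position: [385.4, 259.5, 257.2]
ee_rot: [[-0.575, 0.818, 0.001], [0.818, 0.575, 0.0], [-0.0, 0.001, -1.0]]
wrist_force: [-0.2, 0.8, -0.1]
gripper_width: 47.1
time_s: 12.0
position: [385.1, 259.2, 256.9]
ee_rot: [[-0.576, 0.817, -0.0], [0.817, 0.576, -0.0], [-0.0, -0.0, -1.0]]
wrist_force: [0.1, -1.5, 2.4]
gripper_width: 15.8
time_s: 12.38
position: [386.0, 259.8, 333.7]
ee_rot: [[-0.576, 0.817, 0.004], [0.817, 0.576, 0.003], [0.0, 0.005, -1.0]]
wrist_force: [0.4, 0.4, -2.6]
gripper_width: 16.2
slot 596.5 60.4 ([-284.3, 57.2, 1.9], np.float64(-63.1)) [386.  259.8 333.7] 16.162649336413835 12.375
```

```bash
python3 -m pendant '[{"translation":[-40,8,0],"yaw":-9},{"translation":[-90,18,0],"yaw":-18},{"translation":[-140,28,0],"yaw":-27},{"translation":[-190,38,0],"yaw":-36},{"translation":[-230,46,0],"yaw":-45}]' >/dev/null
python3 -m pendant '[{"translation":[0,0,0],"yaw":0}]' >/dev/null
python3 look.py yellow place 332
```

```text
slot 596.5 60.4 ([-44.6, -26.0, -2.4], np.float64(-18.4)) [557.1  93.9 329.6] 15.734085165013688 13.125
```

```bash
python3 -m pendant '[{"translation":[-22,-13,0],"yaw":-9},{"translation":[-44,-26,0],"yaw":-18},{"translation":[-44,-26,0],"yaw":-18},{"translation":[-44,-26,0],"yaw":-18},{"translation":[-44,-26,0],"yaw":-18}]' >/dev/null
python3 look.py yellow place 265
python3 - <<'E'
from h import *
cam("wrist","y2")
E
```

```text
slot 596.5 60.4 ([-2.3, -6.2, 66.7], np.float64(0.0)) [593.4  66.2 331.7] 15.877603732857473 13.75
```

View pics/y2.png

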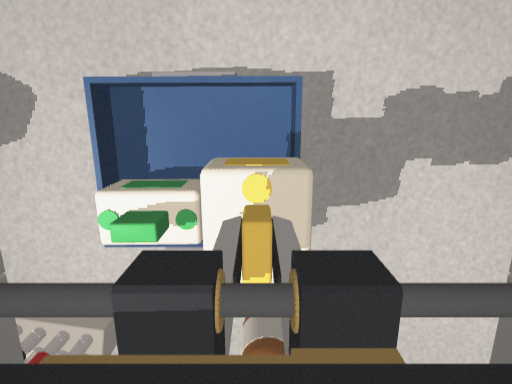

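Green stands at lower left in the carrier, around (150,212). Yellow hangs to its right with its fin at about (257,240), square to the carrier. I'll correct 6 mm sideways and lower.

```bash
python3 -m pendant '[{"translation":[-2,-6,0],"yaw":0},{"translation":[-2,-6,0],"yaw":0},{"translation":[-2,-6,0],"yaw":0},{"translation":[-2,-6,0],"yaw":0}]' >/dev/null
python3 look.py yellow place 265
```

```text
slot 596.5 60.4 ([0.5, 1.3, 66.9], np.float64(-0.1)) [597.1  59.2 331.9] 15.926032246027704 14.3
```

```bash
python3 -m pendant '[{"translation":[0.5,1,20],"yaw":0},{"translation":[0.5,1,42],"yaw":0},{"translation":[0.5,1,60],"yaw":0},{"translation":[0.5,1,60],"yaw":0}]'
python3 -m pendant '[{"translation":[0,0,3],"yaw":0},{"translation":[0,0,6],"yaw":0},{"translation":[0,0,8],"yaw":0},{"translation":[0,0,10],"yaw":0},{"translation":[0,0,10],"yaw":0}]'
python3 look.py yellow place 262
```

```text
time_s: 14.8
position: [596.0, 59.9, 270.5]
ee_rot: [[-0.99, -0.143, -0.003], [-0.143, 0.99, -0.0], [0.003, 0.0, -1.0]]
wrist_force: [-0.6, 0.7, -1.3]
gripper_width: 15.9
time_s: 15.42
position: [596.6, 60.0, 262.0]
ee_rot: [[-0.99, -0.143, 0.0], [-0.143, 0.99, 0.0], [-0.0, 0.0, -1.0]]
wrist_force: [-0.3, -0.0, -1.6]
gripper_width: 15.8
slot 596.5 60.4 ([0.0, 0.4, -0.0], np.float64(-0.1)) [596.6  60.  262. ] 15.812488509663973 15.425
```

```bash
python3 -m pendant '[{"translation":[0,0,1],"yaw":0},{"translation":[0,0,1],"yaw":0}]'
python3 -m pendant '[{"translation":[0,0,1],"yaw":0},{"translation":[0,0,1],"yaw":0},{"translation":[0,0,1],"yaw":0},{"translation":[0,0,1],"yaw":0}]' 0.42
python3 -m pendant '[{"translation":[0,0,-20],"yaw":0},{"translation":[0,0,-60],"yaw":0},{"translation":[0,0,-110],"yaw":0},{"translation":[0,0,-142],"yaw":0}]'
python3 -c "
from look import *
print(delta(get_state(),550,-230,405,1.57))"
```

```text
time_s: 15.68
position: [596.6, 60.1, 261.9]
ee_rot: [[-0.99, -0.142, 0.001], [-0.142, 0.99, -0.0], [-0.0, -0.0, -1.0]]
wrist_force: [-1.4, -0.8, 6.5]
gripper_width: 15.6
time_s: 16.18
position: [596.6, 60.0, 259.8]
ee_rot: [[-0.99, -0.143, -0.0], [-0.143, 0.99, 0.0], [0.0, 0.0, -1.0]]
wrist_force: [-0.3, 1.1, 0.9]
gripper_width: 39.6
time_s: 16.68
position: [596.7, 60.3, 404.2]
ee_rot: [[-0.99, -0.143, 0.002], [-0.143, 0.99, 0.001], [-0.002, 0.0, -1.0]]
wrist_force: [-0.5, 1.0, -0.4]
gripper_width: 39.4
([87.7, -280.6, -1.0], np.float64(-81.7))
```

```bash
python3 -m pendant '[{"translation":[88,-280,0],"yaw":98},{"translation":[88,-280,0],"yaw":98},{"translation":[88,-280,0],"yaw":98},{"translation":[88,-280,0],"yaw":98},{"translation":[88,-280,0],"yaw":98}]' 0.5 >/dev/null
python3 -c "
from look import *
print(delta(get_state(),550,-230,405,1.57))"
```

```text
([1.0, 3.4, -3.1], np.float64(44.0))
```

```bash
python3 -m pendant '[{"translation":[0,0,0],"yaw":44},{"translation":[0,0,0],"yaw":44},{"translation":[0,0,0],"yaw":44},{"translation":[0,0,0],"yaw":44},{"translation":[0,0,0],"yaw":44}]' 
python3 -m pendant '[{"translation":[0,0,0],"yaw":0}]' >/dev/null
python3 look.py blue pick 553 -224 b1
```

```text
time_s: 17.92
position: [549.4, -229.4, 401.9]
ee_rot: [[-0.01, 1.0, -0.0], [1.0, 0.01, -0.0], [-0.0, -0.0, -1.0]]
wrist_force: [0.1, -0.3, -0.6]
gripper_width: 46.6
pack [ 561.509 -252.362    1.255] misfit 0.191 area 3474 t 18.1
grasp delta ([-23.0, 11.9, 144.8], np.float64(18.7))
```

View pics/b1f.png

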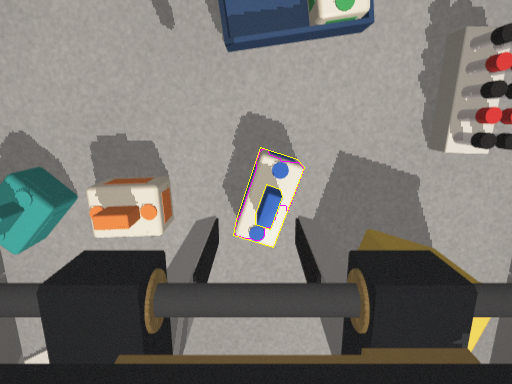

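Blue is at about (269,197), with the outline on its edges by eye, though the mask is ragged in the shadow. Orange is at (130,207). I'll close in and check the blue fin by colour before grasping.

```bash
python3 -m pendant '[{"translation":[-23,12,35],"yaw":10},{"translation":[-23,12,70],"yaw":18.7},{"translation":[-23,12,70],"yaw":18.7},{"translation":[-23,12,70],"yaw":18.7},{"translation":[-23,12,70],"yaw":18.7}]' >/dev/null
cat > fin.py <<'E'
import sys
from look import *
c=sys.argv[1];d=cam("wrist");s=get_state();h=hsv(d).astype(int);lo,hi=HUE[c]
m=((h[...,0]>=lo)&(h[...,0]<=hi)&(h[...,1]>150)).astype(np.uint8)
g0=s["position"]+s["ee_rot"]@[0,0,180];u,v=proj(d,g0)[0]
n,l,st,ce=cv2.connectedComponentsWithStats(m);k=1+max(range(n-1),key=lambda i:st[i+1,4]-20*np.hypot(*(ce[i+1]-(u,v))))
m=(l==k).astype(np.uint8);g=ray(d,*ce[k],70);R=s["ee_rot"]
p,f=fit(d,m,lambda p:[box(p,36,16,55,88)],(g[0],g[1],(np.arctan2(R[1,0],R[0,0]),)),np.s_[:])
print("fin",np.round(p,3),round(f,3),m.sum(),delta(s,p[0],p[1],257,p[2]),s["gripper_width"])
E
python3 fin.py blue
```

```text
fin [ 559.569 -260.047    1.261] 0.265 1250 ([-7.8, -0.2, 76.5], np.float64(-0.4)) 46.489688962942516
```

Run:
```python
from h import *
d=cam("wrist");q=d["img"].copy()
for p,c in(((559.6,-260,1.261),(0,0,255)),((561.5,-252.4,1.255),(0,255,0))):
    for B in(box(p,98,48,0,55),box(p,36,16,55,88)): cv2.polylines(q,[cv2.convexHull(proj(d,B).astype(np.int32))],True,c,1)
cv2.imwrite("pics/b3.png",cv2.resize(q[100:340,130:400],None,fx=2,fy=2))
```

```text
(no output)
```

View pics/b3.png

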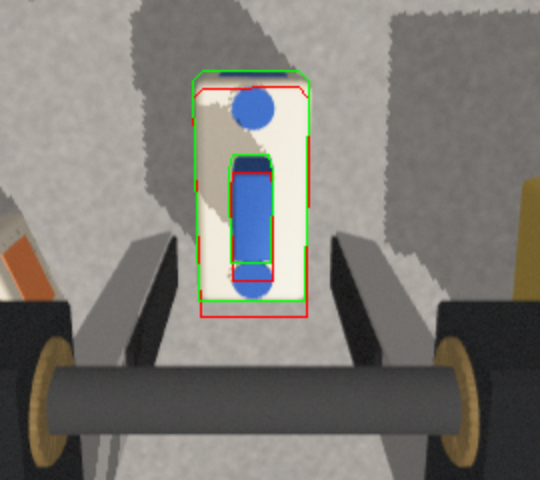

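The body fit (green outline) is right. The colour blob had merged with the lower label disc. I'll grasp at the body fit.

```bash
python3 -c "
from look import *
print(delta(get_state(),561.5,-252.4,257,1.257))"
python3 -m pendant '[{"translation":[0,0,40],"yaw":0},{"translation":[0,0,76],"yaw":0},{"translation":[0,0,76],"yaw":0},{"translation":[0,0,76],"yaw":0}]'
python3 -m pendant '[{"translation":[0,0,0],"yaw":0},{"translation":[0,0,0],"yaw":0},{"translation":[0,0,0],"yaw":0},{"translation":[0,0,0],"yaw":0},{"translation":[0,0,0],"yaw":0}]' 0 >/dev/null
python3 -m pendant '[{"translation":[0,0,0],"yaw":0}]' 0
python3 look.py blue place 340
```

```text
([0.1, -0.6, 76.3], np.float64(-0.2))
time_s: 19.32
position: [561.7, -252.6, 256.4]
ee_rot: [[0.312, 0.95, 0.001], [0.95, -0.312, -0.0], [0.0, 0.001, -1.0]]
wrist_force: [-0.1, -0.9, 0.5]
gripper_width: 47.2
time_s: 20.08
position: [561.7, -252.6, 255.9]
ee_rot: [[0.313, 0.95, 0.0], [0.95, -0.313, -0.0], [0.0, 0.0, -1.0]]
wrist_force: [0.7, -0.5, 0.2]
gripper_width: 16.0
slot 530.3 35.6 ([264.0, -119.8, -84.1], np.float64(-26.5)) [ 561.7 -252.6  255.9] 15.959809767736296 20.075
```

```bash
python3 -m pendant '[{"translation":[0,0,-50],"yaw":0},{"translation":[0,0,-94],"yaw":0},{"translation":[40,-18,-94],"yaw":-6},{"translation":[85,-39,-94],"yaw":-12},{"translation":[130,-59,-94],"yaw":-18}]' 
python3 -m pendant '[{"translation":[0,0,0],"yaw":0}]' >/dev/null
python3 look.py blue place 350
```

```text
time_s: 20.7
position: [545.4, -109.3, 349.7]
ee_rot: [[0.001, 1.0, -0.001], [1.0, -0.001, 0.0], [0.0, -0.001, -1.0]]
wrist_force: [0.2, 0.3, -2.0]
gripper_width: 15.9
slot 530.3 35.6 ([141.4, -14.7, 0.2], np.float64(-8.0)) [ 545.7 -105.7  349.6] 15.928766683780776 20.825
```

```bash
python3 -m pendant '[{"translation":[45,-5,0],"yaw":-3},{"translation":[95,-10,0],"yaw":-6},{"translation":[125,-14,0],"yaw":-8},{"translation":[141,-14.7,0],"yaw":-8.2},{"translation":[141,-14.7,0],"yaw":-8.2}]' >/dev/null
python3 -m pendant '[{"translation":[0,0,0],"yaw":0},{"translation":[0,0,0],"yaw":0},{"translation":[0,0,0],"yaw":0}]' >/dev/null
python3 look.py blue place 270
python3 - <<'E'
from h import *
cam("wrist","b4")
E
```

```text
slot 530.3 35.6 ([6.4, -0.9, 79.9], np.float64(-0.4)) [532.1  29.5 349.9] 15.768552823353929 21.825
```

View pics/b4.png

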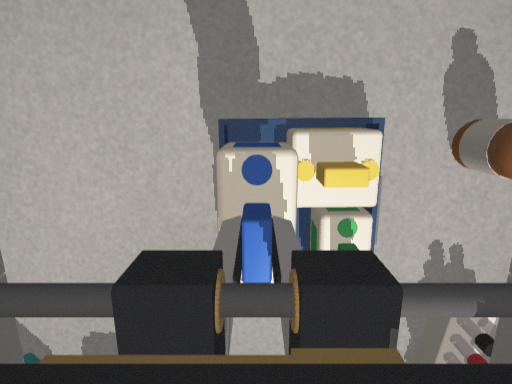

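Yellow and green stand in the carrier at about (337,170) and (345,230). Blue hangs over its slot, parallel to the left wall. I'll correct 6 mm and lower.

```bash
python3 -m pendant '[{"translation":[6.4,-1.2,0],"yaw":-0.4},{"translation":[6.4,-1.2,0],"yaw":-0.4},{"translation":[6.4,-1.2,10],"yaw":-0.4},{"translation":[6.4,-1.2,25],"yaw":-0.4},{"translation":[6.4,-1.2,25],"yaw":-0.4}]' >/dev/null
python3 look.py blue place 270
python3 -m pendant '[{"translation":[0,0,15],"yaw":0},{"translation":[0,0,30],"yaw":0},{"translation":[0,0,44],"yaw":0},{"translation":[0,0,54],"yaw":0},{"translation":[0,0,54],"yaw":0}]'
python3 look.py blue place 261
```

```text
slot 530.3 35.6 ([-0.9, 1.2, 53.1], np.float64(0.1)) [529.2  36.4 323.1] 15.681496176707201 22.5
time_s: 23.12
position: [529.6, 36.6, 270.0]
ee_rot: [[-0.146, 0.989, -0.002], [0.989, 0.146, -0.0], [0.0, -0.002, -1.0]]
wrist_force: [0.2, -0.4, -2.5]
gripper_width: 15.8
slot 530.3 35.6 ([-1.0, 0.6, 9.0], np.float64(0.1)) [529.6  36.6 270. ] 15.80688848325968 23.125
```

```bash
python3 -m pendant '[{"translation":[-0.5,0.5,3],"yaw":0},{"translation":[-0.5,0.5,6],"yaw":0},{"translation":[-0.5,0.5,8],"yaw":0},{"translation":[-0.5,0.5,9.5],"yaw":0},{"translation":[-0.5,0.5,9.5],"yaw":0}]'
python3 -m pendant '[{"translation":[0,0,0],"yaw":0},{"translation":[0,0,0],"yaw":0},{"translation":[0,0,0],"yaw":0},{"translation":[0,0,0],"yaw":0}]' 0.42
python3 -m pendant '[{"translation":[0,0,-20],"yaw":0},{"translation":[0,0,-60],"yaw":0},{"translation":[0,0,-110],"yaw":0},{"translation":[0,0,-142],"yaw":0}]'
python3 -c "
from look import *
print(delta(get_state(),400,-255,405,1.57))"
```

```text
time_s: 23.75
position: [530.5, 36.2, 261.4]
ee_rot: [[-0.146, 0.989, -0.0], [0.989, 0.146, 0.0], [0.0, -0.0, -1.0]]
wrist_force: [0.4, 0.4, -2.2]
gripper_width: 15.8
time_s: 24.25
position: [530.5, 36.1, 261.5]
ee_rot: [[-0.146, 0.989, 0.0], [0.989, 0.146, 0.0], [-0.0, 0.0, -1.0]]
wrist_force: [0.2, 0.5, 0.4]
gripper_width: 39.2
time_s: 24.75
position: [530.7, 36.2, 405.7]
ee_rot: [[-0.146, 0.989, 0.003], [0.989, 0.146, 0.0], [-0.0, 0.003, -1.0]]
wrist_force: [0.1, -0.8, -1.4]
gripper_width: 39.5
([-269.0, -171.7, 0.3], np.float64(8.4))
```

```bash
python3 -m pendant '[{"translation":[-269,-171,0],"yaw":8},{"translation":[-269,-171,0],"yaw":8},{"translation":[-269,-171,0],"yaw":8},{"translation":[-269,-171,0],"yaw":8},{"translation":[-269,-171,0],"yaw":8}]' 0.5 >/dev/null
python3 -m pendant '[{"translation":[-28,-18,0],"yaw":0},{"translation":[-28,-18,0],"yaw":0},{"translation":[-28,-18,0],"yaw":0},{"translation":[-28,-18,0],"yaw":0}]'
python3 look.py orange pick 399 -257 o1
```

```text
time_s: 25.88
position: [386.2, -275.9, 403.4]
ee_rot: [[-0.01, 1.0, 0.0], [1.0, 0.01, 0.001], [0.001, 0.0, -1.0]]
wrist_force: [0.5, -0.2, 0.3]
gripper_width: 47.2
pack [ 4.02391e+02 -2.65742e+02  4.90000e-02] misfit 0.038 area 4096 t 25.925
grasp delta ([10.1, 16.3, 146.4], np.float64(87.7))
```

View pics/o1f.png

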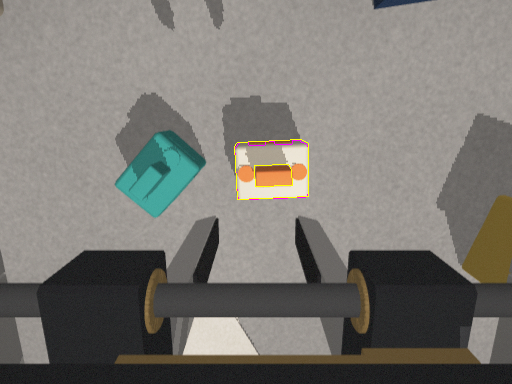

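Orange is fitted well, with its fin at about (274,176). Turquoise is clear to the left, around (160,172). I need about 88° of yaw to get onto the fin.

```bash
python3 -m pendant '[{"translation":[10,16,0],"yaw":87.7},{"translation":[10,16,0],"yaw":87.7},{"translation":[10,16,0],"yaw":87.7},{"translation":[10,16,0],"yaw":87.7},{"translation":[10,16,0],"yaw":87.7}]' >/dev/null
python3 -c "
from look import *
s=get_state();print(delta(s,402.4,-265.7,257,.049),s['q'])"
```

```text
([0.7, -0.0, 146.4], np.float64(33.6)) [ 0.39231408  0.39743764  0.18513252  1.97770622 -0.10250724  0.77520904
 -0.29797279]
```

```bash
python3 -m pendant '[{"translation":[0.5,0,20],"yaw":33.6},{"translation":[0.5,0,40],"yaw":33.6},{"translation":[0.5,0,70],"yaw":33.6},{"translation":[0.5,0,70],"yaw":33.6},{"translation":[0.5,0,70],"yaw":33.6}]' >/dev/null
python3 -m pendant '[{"translation":[0,0,0],"yaw":0},{"translation":[0,0,0],"yaw":0}]' >/dev/null
python3 -c "
from look import *
s=get_state();print(delta(s,402.4,-265.7,257,.049),s['q'])"
```

```text
([0.6, -1.4, 77.2], np.float64(0.3)) [ 0.316965    0.51674218  0.30404386  2.05441973 -0.26384257  0.60508343
 -0.71466491]
```

```bash
python3 -m pendant '[{"translation":[0.5,-1.3,40],"yaw":0},{"translation":[0.5,-1.3,76.5],"yaw":0},{"translation":[0.5,-1.3,76.5],"yaw":0},{"translation":[0.5,-1.3,76.5],"yaw":0}]'
python3 -m pendant '[{"translation":[0,0,0],"yaw":0},{"translation":[0,0,0],"yaw":0},{"translation":[0,0,0],"yaw":0},{"translation":[0,0,0],"yaw":0},{"translation":[0,0,0],"yaw":0}]' 0 >/dev/null
python3 -m pendant '[{"translation":[0,0,0],"yaw":0}]' 0
python3 -m pendant '[{"translation":[0,0,-50],"yaw":0},{"translation":[0,0,-94],"yaw":0},{"translation":[0,0,-94],"yaw":0}]'
python3 look.py orange place 350
```

```text
time_s: 27.92
position: [402.0, -265.8, 257.2]
ee_rot: [[0.999, 0.054, 0.0], [0.054, -0.999, -0.0], [0.0, 0.0, -1.0]]
wrist_force: [-0.7, -0.3, -0.6]
gripper_width: 47.2
time_s: 28.68
position: [402.0, -265.6, 256.9]
ee_rot: [[0.999, 0.054, -0.0], [0.054, -0.999, 0.0], [-0.0, -0.0, -1.0]]
wrist_force: [-0.1, -0.4, -0.8]
gripper_width: 16.1
time_s: 29.05
position: [402.7, -266.1, 353.4]
ee_rot: [[0.999, 0.054, 0.005], [0.054, -0.999, -0.003], [0.005, 0.003, -1.0]]
wrist_force: [0.1, -0.2, -2.4]
gripper_width: 16.0
slot 557.2 -45.3 ([166.1, -212.2, 3.6], np.float64(-5.2)) [ 402.7 -266.1  353.4] 16.032692154451126 29.05
```

```bash
python3 -m pendant '[{"translation":[30,-38,0],"yaw":0},{"translation":[65,-83,0],"yaw":0},{"translation":[100,-128,0],"yaw":-3},{"translation":[130,-166,0],"yaw":-5},{"translation":[150,-190,0],"yaw":-5}]' >/dev/null
python3 -m pendant '[{"translation":[0,0,0],"yaw":0},{"translation":[0,0,0],"yaw":0}]' >/dev/null
python3 look.py orange place 350
```

```text
slot 557.2 -45.3 ([19.6, -20.5, -0.4], np.float64(-0.2)) [540.7 -68.4 349.7] 16.156697008616476 29.925
```

```bash
python3 -m pendant '[{"translation":[19.6,-20.5,0],"yaw":0},{"translation":[19.6,-20.5,0],"yaw":0},{"translation":[19.6,-20.5,0],"yaw":0},{"translation":[19.6,-20.5,25],"yaw":0},{"translation":[19.6,-20.5,25],"yaw":0}]' >/dev/null
python3 look.py orange place 270
python3 -m pendant '[{"translation":[0,0,0],"yaw":0},{"translation":[0,0,0],"yaw":0}]' >/dev/null
python3 look.py orange place 270
```

```text
slot 557.2 -45.3 ([0.9, -0.5, 54.6], np.float64(-0.3)) [556.7 -46.  324.6] 15.814025509590042 30.55
slot 557.2 -45.3 ([-1.2, -0.0, 56.7], np.float64(-0.2)) [558.3 -45.2 326.7] 15.73685796981952 30.8
```

```bash
python3 -m pendant '[{"translation":[-0.5,0,15],"yaw":0},{"translation":[-0.5,0,30],"yaw":0},{"translation":[-0.5,0,42],"yaw":0},{"translation":[-0.5,0,54],"yaw":0},{"translation":[-0.5,0,54],"yaw":0}]'
python3 -m pendant '[{"translation":[0,0,3],"yaw":0},{"translation":[0,0,6],"yaw":0},{"translation":[0,0,8],"yaw":0},{"translation":[0,0,9],"yaw":0},{"translation":[0,0,9],"yaw":0}]'
python3 look.py orange place 262
```

```text
time_s: 31.42
position: [557.2, -44.8, 270.6]
ee_rot: [[0.99, 0.14, -0.002], [0.14, -0.99, 0.0], [-0.002, -0.0, -1.0]]
wrist_force: [-1.1, 0.2, -2.0]
gripper_width: 15.8
time_s: 32.05
position: [557.7, -44.8, 262.9]
ee_rot: [[0.99, 0.14, -0.0], [0.14, -0.99, 0.0], [0.0, -0.0, -1.0]]
wrist_force: [-1.2, 0.6, -1.5]
gripper_width: 15.7
slot 557.2 -45.3 ([-0.5, 0.4, 0.9], np.float64(-0.2)) [557.7 -44.8 262.9] 15.709977828501007 32.05
```

```bash
python3 -m pendant '[{"translation":[0,0,1],"yaw":0},{"translation":[0,0,1],"yaw":0}]'
python3 -m pendant '[{"translation":[0,0,0],"yaw":0},{"translation":[0,0,0],"yaw":0},{"translation":[0,0,0],"yaw":0},{"translation":[0,0,0],"yaw":0}]' 0.42
python3 -m pendant '[{"translation":[0,0,-20],"yaw":0},{"translation":[0,0,-60],"yaw":0},{"translation":[0,0,-110],"yaw":0},{"translation":[0,0,-150],"yaw":0},{"translation":[0,-40,-180],"yaw":0}]' >/dev/null
python3 -m pendant '[{"translation":[0,-30,0],"yaw":0},{"translation":[0,-30,0],"yaw":0},{"translation":[0,-30,0],"yaw":0}]'
python3 - <<'E'
from h import *
from look import SLOT,CAR
d=cam("wrist");q=d["img"].copy();s=cam("side");r=s["img"].copy()
for x,im in((d,q),(s,r)):
    for c,(X,Y,w) in SLOT.items():
        C,S=np.cos(CAR[2]),np.sin(CAR[2]);p=(CAR[0]+C*X-S*Y,CAR[1]+S*X+C*Y,CAR[2]+np.radians(w))
        cv2.polylines(im,[proj(x,box(p,*SZ[c],60,60.1)[[0,2,6,4]]).astype(np.int32)],True,(0,0,255),1)
a=cv2.resize(q[0:300],None,fx=.98,fy=.98);b=cv2.resize(r[130:260,170:330],None,fx=1.8,fy=2.26)
cv2.imwrite("pics/end.png",np.hstack([a,b[:294]]));print(a.shape,b.shape)
E
```

```text
time_s: 32.3
position: [557.7, -44.9, 261.9]
ee_rot: [[0.99, 0.14, 0.0], [0.14, -0.99, 0.0], [0.0, 0.0, -1.0]]
wrist_force: [0.4, -0.5, -1.1]
gripper_width: 15.8
time_s: 32.8
position: [557.7, -44.9, 262.0]
ee_rot: [[0.99, 0.14, 0.0], [0.14, -0.99, 0.0], [0.0, -0.0, -1.0]]
wrist_force: [0.3, 0.8, -0.2]
gripper_width: 39.6
time_s: 33.8
position: [547.7, 23.5, 441.7]
ee_rot: [[0.99, 0.14, -0.0], [0.14, -0.99, -0.001], [-0.001, 0.001, -1.0]]
wrist_force: [-0.3, 0.4, 0.4]
gripper_width: 39.5
(294, 502, 3) (294, 288, 3)
```

View pics/end.png

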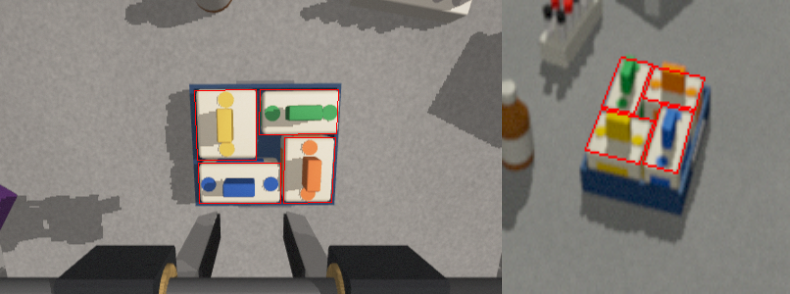

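All four packs stand upright in the pinwheel layout, and their tops match the slot outlines for a 60 mm top height, which puts them on the floor. Yellow is at (226,125), green (300,113), orange (311,170) and blue (240,185), all inside the walls. The bottle and rack look undisturbed. Handing in.

```bash
python3 -c "
from plant import *
print(close_job())"
```

```text
the job is handed in; nothing more can be done
None
```

All four packs (blue, orange, green and yellow) are in the carrier, upright and side by side. I used a pinwheel layout that leaves about 4 mm at each wall and between neighbours. I handed the job in at about 34 s of the 72 s allowed, with the gripper well clear above the carrier.

- **Final checks:** In the last wrist and side pictures, all four pack tops matched their planned outlines for a pack resting on the carrier floor. Each was let go at about floor height, and the highest force in my readings was about 6.5 N. The bottle and tube rack looked unmoved. I didn't re-check the sharps box at the end, but the gripper passed well above it and no contact force showed.
- **Green, first grasp:** I lifted before the slow fingers had closed, so I went back down and gripped it properly. The pack wasn't disturbed.
- **Blue, colour check:** This check was about 8 mm out along the pack because the fin merged with a label disc in the picture. I used the full outline fit, which the image showed was right.
- **Carrier yaw:** The side camera read it about 2° differently from the wrist camera. I used the wrist value, and the final picture agreed with it.

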